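# Snap the lid of the vial tub shut all round its rim

### The arm

A 7-joint arm with a two-finger parallel gripper is mounted at the origin on a cart in front of the work surface, level with it; the furniture and walls round the work are solid. World frame = base frame: x ahead of the robot, y to its left, z up, the work surface at z = 0. Lengths are in m, angles in rad, forces in N, time in s.
With the tool pointing down it reaches from about 0.35 to 0.775 m from the base axis. Payload 3.1 kg.
Tool frame: the origin (TCP) lies at the very end of the fingers, on their centre line; the grasp point (between the pads) lies 19 mm behind it; z points along the fingers, y is the line along which they close (so a half turn about z gives the same grasp; the last joint's range is limited). The gripper opens to 85 mm and grips with 20 to 120 N. Pads are 22 mm wide; open, the fingers measure 114 mm over their backs; the gripper's body (76 mm by 85 mm) begins 54 mm behind the grasp point. The pads swing forward as they close: fully open they stand 13 mm farther back than shut.
Start: joints at [-1.298, 0.311, 0.014, 1.512, -0.004, 1.319, -0.027], TCP at [0.17, 0.523, 0.231] pointing down, gripper open.
Joint ranges: [-2.7, 2.7], [-0.3, 1.91], [-1.27, 1.3], [0.12, 2.57], [-1.44, 4.58], [0.2, 2.03], [-3.05, 3.05]. Speed limits (rad/s): [2.79, 2.79, 3.14, 3.14, 3.14, 3.14, 3.14].

### API

Orientations are given as a rotation vector (axis times angle).
In Python, from cell import observe, grab_frame, get_calibration, job_done gives the robot as it stands.
- The arm moves only by the tool apply_moves, never from a script. Its argument "rows" is a list of rows, each a list of 6 numbers: the shift along the tool's x, y, z in mm, then the turn, a rotation vector about the tool's x, y, z in degrees. A call has 1 to 12 rows; each row shifts and turns the commanded pose from where the row before left it, along the tool's axes as they then stand; what a row does not reach is not made up. A row lasts 1/10 s, in which the tool goes at most 50 mm and 8.59 degrees, less where a joint would pass 70% of its speed; a pose out of reach is approached as far as the arm can. A call is refused whole if a number of a shift passes 50 or a number of a turn 8.59, either way. A call with a gripper value outside its range is refused whole. "claw" is the gripper's target within -1 to 1 (fully open at 1, half-way at 0, shut at -1), set as the call begins (left out, the last holds). The fingers move at their own pace and stop on an object; "squeeze" is the grip in N (left out, the last holds). Time passes only in rows, so rows that do not move let the fingers close. It gives the time, the measured TCP pose, the force, the opening and the grip force at its end, in the units of the state.
- observe(): the state, without advancing time (a new reading comes with each control period).
- grab_frame(name): name is "side" or "top"; returns the picture (384x512x3 uint8, red, green, blue); there is no depth.
- get_calibration(name): a dict with "fx", "fy", "cx", "cy" (pixels), "k1" (the pictures are not rectified: a ray, as slopes to the right and down, at radius r is drawn at 1 + k1 r^2 times it, then the intrinsics apply), "R" (3x3) and "t" (3): a world point X has camera coordinates R X + t. Camera axes: x right, y down, z forward; pixel columns grow to the right and rows downward; lengths in m; the calibration is good to about 2 mm. A picture is of the moment at which its call begins. get_calibration takes no time and is no camera call.
- job_done(): hands the job in; it is judged then, once.
The state is a dict: "t": time; "qpos": joint angles; "dq": joint speeds; "joint_torque": joint torques, N m; "ee_pos": TCP position; "eef_rot": TCP orientation; "contact_force": force on the tool from outside, world axes, zero at the start; "wrist_torque": the same for the moment, N m; "width": finger opening in m; "grip_force": force on a finger pad.
Only numpy, scipy, OpenCV 4.12 (cv2) and the standard library are available. Lean on these libraries where they do the work, as an engineer would, in place of code of your own. Each camera call takes 0.05 s, during which the arm holds its last target. There are 200 camera calls.

### The job

The clear tub of vials has been restocked and its white lid laid on, but the rim of the lid is not fastened yet: press down the four raised rim sections, one on each side, until every one has clicked shut and stays level with the lid. Do it by pressing alone: do not pick up or tip the tub or shove it across the desk, and leave the vials round it standing where they are.

Things in the scene. Friction and masses are not known exactly. Their poses are not given: they have to be found in the camera images.
- tub: Low clear plastic tub of vials, loose on the desk, 0.6 to 0.9 kg, with a plain white lid on it, 134 mm along its x, 162 mm along its y. Base 110 x 140 mm. Origin: centre of the underside, z up; yaw within 0.5 rad. The lid top is level at z = 65 mm (2 mm plateau of 56 x 84 mm in the middle). Lid corners are rigid and seated; between them the rim is four hinged sections, one a side.
- rim_near (a joint): Rim section on the tub's own -x side (the long side nearest the robot), 104 mm long, 26 mm wide, hinged along its inner edge. Angle in rad: 0 level with the lid top, positive when the outer edge is raised; unlatched it springs back to 0.4 to 0.8 (edge up to 25 mm above the lid). Pressed to level (6 to 12 N at the point below; stop at -0.04) it snaps and stays at 0 to 0.03.
- rim_near_top (a point): Point on the top face of that section, mid-length, 20 mm outward of its hinge line and 6 mm from its outer edge (a 36 mm wide thumb tab sticks out 8 mm more); moves with the section. Shut, it lies towards the tub's -x, at (-0.060, 0, 0.065) in the tub's frame.
- rim_far (a joint): Rim section on the tub's own +x side (the far long side), 104 mm long, 26 mm wide, hinged along its inner edge. Angle in rad: 0 level with the lid top, positive when the outer edge is raised; unlatched it springs back to 0.4 to 0.8 (edge up to 25 mm above the lid). Pressed to level (6 to 12 N at the point below; stop at -0.04) it snaps and stays at 0 to 0.03.
- rim_far_top (a point): Point on the top face of that section, mid-length, 20 mm outward of its hinge line and 6 mm from its outer edge (a 36 mm wide thumb tab sticks out 8 mm more); moves with the section. Shut, it lies towards the tub's +x, at (0.060, 0, 0.065) in the tub's frame.
- rim_left (a joint): Rim section on the tub's own +y side (the short side on the robot's left), 76 mm long, 26 mm wide, hinged along its inner edge. Angle in rad: 0 level with the lid top, positive when the outer edge is raised; unlatched it springs back to 0.4 to 0.8 (edge up to 25 mm above the lid). Pressed to level (6 to 12 N at the point below; stop at -0.04) it snaps and stays at 0 to 0.03.
- rim_left_top (a point): Point on the top face of that section, mid-length, 20 mm outward of its hinge line and 6 mm from its outer edge (a 36 mm wide thumb tab sticks out 8 mm more); moves with the section. Shut, it lies towards the tub's +y, at (0, 0.074, 0.065) in the tub's frame.
- rim_right (a joint): Rim section on the tub's own -y side (the short side on the robot's right), 76 mm long, 26 mm wide, hinged along its inner edge. Angle in rad: 0 level with the lid top, positive when the outer edge is raised; unlatched it springs back to 0.4 to 0.8 (edge up to 25 mm above the lid). Pressed to level (6 to 12 N at the point below; stop at -0.04) it snaps and stays at 0 to 0.03.
- rim_right_top (a point): Point on the top face of that section, mid-length, 20 mm outward of its hinge line and 6 mm from its outer edge (a 36 mm wide thumb tab sticks out 8 mm more); moves with the section. Shut, it lies towards the tub's -y, at (0, -0.074, 0.065) in the tub's frame.
- vial_a: Small white medicine vial, 22 mm across and 47 mm high, standing loose near the tub; not part of the job. Origin: centre of its underside.
- vial_b: Small white medicine vial, 22 mm across and 47 mm high, standing loose near the tub; not part of the job. Origin: centre of its underside.
- vial_c: Small white medicine vial, 22 mm across and 47 mm high, standing loose near the tub; not part of the job. Origin: centre of its underside.

How it is judged:
By the outcome, as a careful person would: the job done as asked, in the order asked, and still so for the second after the job is handed in, with the robot touching nothing.
It also fails if it takes over 51 s, if anything falls off the work surface, if the arm or the gripper's body presses on something with over 40 N, if the wrist force passes 120 N, or if a joint passes its speed limit or range.

## Working session

There is one attempt and no reset: what is moved stays moved. The work goes in short steps, Python scripts to look and compute and a tool call to move; the robot and the scene stay as the last step left them, time stands still between calls to the robot, and variables do not carry over. Pictures are saved under pics/ and viewed, at most 10 in all, crops included, and the job is handed in when it is done.

Besides the shell and the picture viewer there is one more tool, called after ">>>" as name(argument=value, ...) on one line, values as JSON. apply_moves: Moves the arm, as the interface text tells. Its arguments: {"type":"object","properties":{"rows":{"type":"array"},"claw":{"type":"number"},"squeeze":{"type":"number"}},"required":["rows"]}

```bash
mkdir -p pics; cat > h.py <<'E'
import numpy as np, cv2
from cell import *
def ray(name,u,v):
    c=get_calibration(name);K=np.array([[c['fx'],0,c['cx']],[0,c['fy'],c['cy']],[0,0,1.]])
    p=cv2.undistortPoints(np.array([[[u,v]]],float),K,np.array([c['k1'],0,0,0.]))[0,0] if 0 else None
    d=np.array([(u-c['cx'])/c['fx'],(v-c['cy'])/c['fy']]);s=d.copy()
    for _ in range(30): s=d/(1+c['k1']*(s@s))
    R=np.array(c['R']);t=np.array(c['t'])
    return -R.T@t, R.T@np.array([s[0],s[1],1])
def onz(name,u,v,z):
    o,d=ray(name,u,v); return o+d*(z-o[2])/d[2]
def proj(name,X):
    c=get_calibration(name);q=np.array(c['R'])@np.array(X)+np.array(c['t']);s=q[:2]/q[2];s=s*(1+c['k1']*(s@s))
    return s*[c['fx'],c['fy']]+[c['cx'],c['cy']]
def tri(a,b):
    (o1,d1),(o2,d2)=ray(*a),ray(*b)
    k=np.linalg.lstsq(np.c_[d1,-d2],o2-o1,rcond=None)[0]
    p,q=o1+k[0]*d1,o2+k[1]*d2
    return (p+q)/2,np.linalg.norm(p-q)
E
python3 - <<'E'
from h import *
t=grab_frame('top');s=grab_frame('side')
cv2.imwrite('pics/top0.png',cv2.resize(t[...,::-1],(800,600)));cv2.imwrite('pics/side0.png',cv2.resize(s[...,::-1],(800,600)))
cv2.imwrite('top_raw.png',t[...,::-1]);cv2.imwrite('side_raw.png',s[...,::-1])
print(observe())
for n in('top','side'):print(ray(n,256,192), get_calibration(n))
E
```

```text
{'t': 0.1, 'qpos': array([-1.29771365,  0.31168007,  0.01402113,  1.51290706, -0.00444998,
        1.31917135, -0.02716395]), 'dq': array([-0.0005908 , -0.00166408,  0.00077458, -0.00490552, -0.00107159,
        0.00023426, -0.00043109]), 'joint_torque': array([ 3.94398176e-04, -3.80852580e+01,  1.46502061e-01, -2.31239623e+01,
        1.23588080e-02,  8.25366791e-03,  1.06326894e-05]), 'ee_pos': array([0.17006887, 0.5223636 , 0.23030668]), 'eef_rot': array([-0.49226199, -3.10249594,  0.00332294]), 'contact_force': array([-0.15064873, -0.3957156 ,  0.34556373]), 'wrist_torque': array([-0.0147694 , -0.02455599, -0.01772791]), 'grip_force': 0.0, 'width': 0.0856022045986015}
(array([0.48943148, 0.11473681, 0.90063599]), array([ 0.12028863,  0.02307511, -0.99266991])) {'fx': 360.4028657102294, 'fy': 360.4028657102294, 'cx': 262.44194520683374, 'cy': 188.86090969378236, 'k1': -0.03381252807201459, 'R': array([[ 0.02699284, -0.99963371, -0.00195956],
       [-0.99122439, -0.0265119 , -0.12950413],
       [ 0.12940474,  0.00543805, -0.99157695]]), 't': array([0.10324849, 0.60481439, 0.82909119])}
(array([0.36648217, 0.79502844, 0.57050162]), array([ 0.27741819, -0.76903002, -0.57598307])) {'fx': 457.70761161723146, 'fy': 457.70761161723146, 'cx': 258.5030550251866, 'cy': 196.4518324229717, 'k1': -0.0392718572638747, 'R': array([[-0.93736315, -0.34764663,  0.02218436],
       [-0.21992663,  0.54119815, -0.81162604],
       [ 0.27015293, -0.76566728, -0.58375596]]), 't': array([0.60725963, 0.11336524, 0.84275475])}
```

View pics/top0.png

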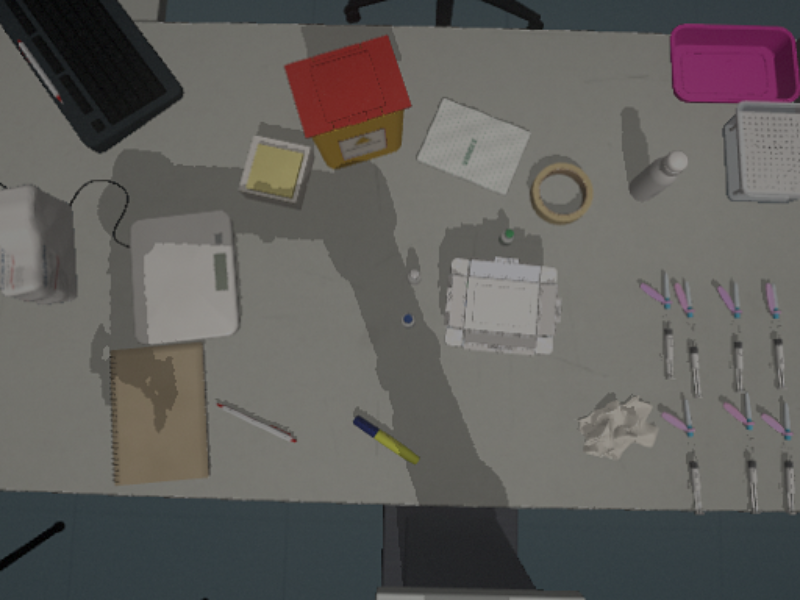

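View pics/side0.png

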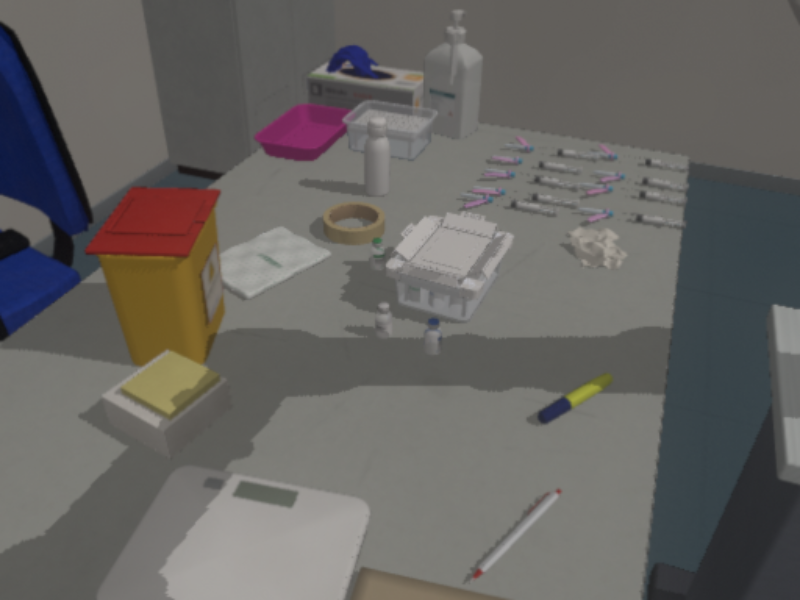

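The top view shows the lid with corners at about (452,258), (558,266), (553,355) and (447,348) in the 800-px picture. Vials stand at (508,236), (414,275) and (408,320). I'll zoom in to measure.

```bash
python3 - <<'E'
from h import *
t=cv2.imread('top_raw.png');s=cv2.imread('side_raw.png')
a=cv2.resize(t[145:240,240:380],None,fx=5.5,fy=5.5,interpolation=cv2.INTER_CUBIC)
b=cv2.resize(s[125:235,220:350],None,fx=5.3,fy=5.3,interpolation=cv2.INTER_CUBIC)
def grid(im,f,x0,y0):
    im=cv2.convertScaleAbs(im,alpha=1.15)
    for u in range(x0,x0+400,10):
        x=int((u-x0+.5)*f)
        if x<im.shape[1]: cv2.line(im,(x,0),(x,6),(0,0,255),1);cv2.putText(im,str(u),(x-10,18),0,.35,(0,0,255),1)
    for v in range(y0,y0+400,10):
        y=int((v-y0+.5)*f)
        if y<im.shape[0]: cv2.line(im,(0,y),(6,y),(0,0,255),1);cv2.putText(im,str(v),(8,y+4),0,.35,(0,0,255),1)
    return im
cv2.imwrite('pics/topc.png',grid(a,5.5,240,145));cv2.imwrite('pics/sidec.png',grid(b,5.3,220,125))
for u,v in [(289,165),(357,170),(354,227),(286,223)]:print(onz('top',u,v,.065))
for u,v in [(508,236),(414,275),(408,320)]:print('vial',onz('top',u*.64,v*.64,.045))
E
```

```text
[0.65690937 0.05821983 0.065     ]
[ 0.64930265 -0.10244752  0.065     ]
[ 0.51528133 -0.0946098   0.065     ]
[0.52042252 0.06276171 0.065     ]
vial [ 0.69782511 -0.03033149  0.045     ]
vial [0.63244644 0.11421633 0.045     ]
vial [0.5627567  0.12154239 0.045     ]
```

View pics/topc.png

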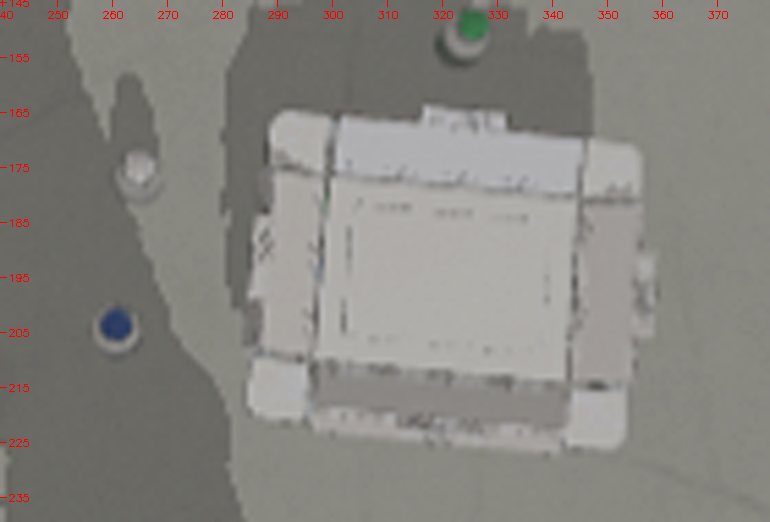

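View pics/sidec.png

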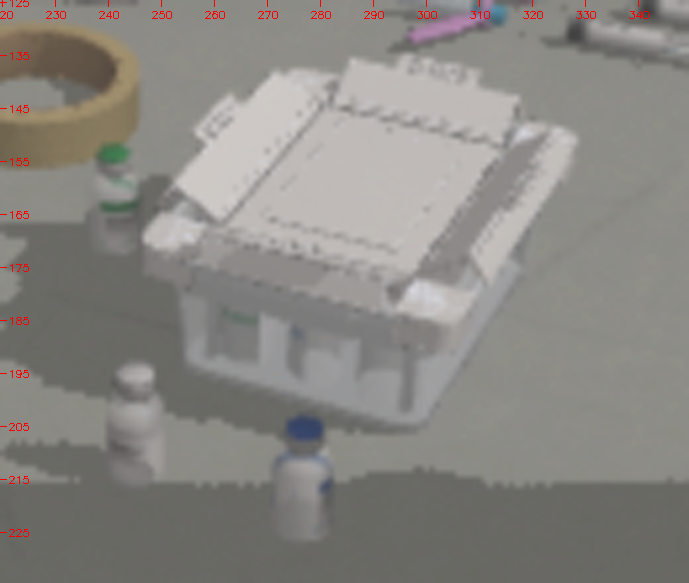

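Both views agree. The near, far, left and right flaps are all raised, and the corners are seated. I'll refine the tub pose from the outer and inner lid corners.

```bash
cat >> h.py <<'E'
from scipy.spatial.transform import Rotation as Ro
def shift(target):
    "needed mm in tool axes"
    s=observe();R=Ro.from_rotvec(s['eef_rot']).as_matrix()
    return np.round(R.T@(np.array(target)-s['ee_pos'])*1000,1), R
E
python3 - <<'E'
from h import *
r=lambda x,y,a:onz('top',x/5.5+a[0]-.5,y/5.5+a[1]-.5,.065)[:2]
out=[(271,112),(642,146),(625,450),(248,415)]
inn=[(325,177),(580,198),(568,383),(310,362)]
for L in(out,inn):
    P=np.array([r(x,y,(240,145)) for x,y in L]);c=P.mean(0)
    dx=P[0]+P[1]-P[2]-P[3];dy=P[0]+P[3]-P[1]-P[2]
    print(c,np.arctan2(dx[1],dx[0]),np.arctan2(-dy[0],dy[1]),np.linalg.norm(dx)/2,np.linalg.norm(dy)/2)
# side check: outer corners near-left and near-right etc
for x,y in [(150,235),(455,310),(572,140)]: print('side',onz('side',x/5.3+219.5,y/5.3+124.5,.065))
c=np.array([.586,-.0195]);y=-.045;M=np.array([[np.cos(y),-np.sin(y)],[np.sin(y),np.cos(y)]])
for n,p in dict(near=(-.06,0),far=(.06,0),left=(0,.074),right=(0,-.074)).items():print(n,c+M@p)
print(shift([.589,.0545,.14])[0],shift([.17,.523,.231])[1].round(3))
E
```

```text
[ 0.58703146 -0.01707424] -0.05911674302879923 -0.06601068827293274 0.1301337967794398 0.1594101999599443
[ 0.58694054 -0.01670805] -0.06605433602019066 -0.0556372626698751 0.07935264409459533 0.10922279614838465
side [0.65482465 0.04882845 0.065     ]
side [0.53024581 0.05419755 0.065     ]
side [ 0.51900712 -0.08733837  0.065     ]
near [ 0.52606074 -0.01680091]
far [ 0.64593926 -0.02219909]
left [0.58932888 0.05442509]
right [ 0.58267112 -0.09342509]
[-543.2 -315.    91. ] [[-0.951  0.31  -0.001]
 [ 0.31   0.951 -0.002]
 [-0.    -0.002 -1.   ]]
```

>>> apply_moves(rows=[[-40,-23,0,0,0,0],[-42,-24,0,0,0,0],[-42,-24,0,0,0,0],[-42,-24,0,0,0,0],[-42,-24,0,0,0,0],[-42,-24,0,0,0,0],[-42,-24,0,0,0,0],[-42,-24,0,0,0,0],[-42,-24,0,0,0,0],[-42,-24,0,0,0,0],[-42,-24,0,0,0,0],[-42,-24,0,0,0,0]], claw=-1, squeeze=20)

```text
t: 1.3
ee_pos: [0.5595, 0.0933, 0.2309]
eef_rot: [-0.492, -3.102, -0.0]
contact_force: [1.1, 0.8, 1.0]
width: -0.0002
grip_force: 0.0
```

>>> apply_moves(rows=[[0,0,0,0,0,-7],[0,0,0,0,0,-7.5],[0,0,0,0,0,0],[0,0,0,0,0,0],[0,0,0,0,0,0]])

```text
t: 1.8
ee_pos: [0.5585, 0.0952, 0.2312]
eef_rot: [-0.098, -3.14, -0.0]
contact_force: [-1.3, -0.4, -0.5]
width: -0.0
grip_force: 0.0
```

```bash
python3 - <<'E'
from h import *
for T in ([.5914,.056,.1],):
    s,R=shift(T);print(s,R.round(3),observe()['contact_force'],observe()['t'])
E
```

```text
[-35.4 -37.  131.1] [[-0.998  0.063 -0.   ]
 [ 0.063  0.998  0.   ]
 [ 0.     0.    -1.   ]] [-1.33534978 -0.38399407 -0.49719523] 1.8
```

>>> apply_moves(rows=[[-35,0,0,0,0,0],[0,-37,0,0,0,0],[0,0,45,0,0,0],[0,0,45,0,0,0],[0,0,35,0,0,0],[0,0,6,0,0,0],[0,0,0,0,0,0],[0,0,0,0,0,0]])

```text
t: 2.6
ee_pos: [0.5933, 0.0559, 0.1026]
eef_rot: [0.096, 3.136, 0.001]
contact_force: [0.0, -1.3, 0.6]
width: 0.0001
grip_force: 0.0
```

>>> apply_moves(rows=[[0,0,4,0,0,0],[0,0,4,0,0,0],[0,0,4,0,0,0],[0,0,4,0,0,0],[0,0,4,0,0,0],[0,0,4,0,0,0]])

```text
t: 3.2
ee_pos: [0.5916, 0.0557, 0.0761]
eef_rot: [0.097, 3.14, 0.0]
contact_force: [-0.3, 0.1, 1.7]
width: 0.0001
grip_force: 0.7
```

>>> apply_moves(rows=[[0,0,3,0,0,0],[0,0,3,0,0,0],[0,0,2,0,0,0],[0,0,2,0,0,0],[0,0,0,0,0,0]])

```text
t: 3.7
ee_pos: [0.5919, 0.0566, 0.0666]
eef_rot: [0.095, 3.139, 0.002]
contact_force: [-0.1, 0.2, 1.1]
width: -0.0001
grip_force: 0.0
```

>>> apply_moves(rows=[[0,0,1,0,0,0],[0,0,1,0,0,0],[0,0,0,0,0,0]])

```text
t: 4.0
ee_pos: [0.5918, 0.0563, 0.0647]
eef_rot: [0.096, 3.139, 0.001]
contact_force: [-0.1, 1.9, 5.5]
width: -0.0001
grip_force: 2.3
```

>>> apply_moves(rows=[[0,0,1,0,0,0],[0,0,1,0,0,0],[0,0,0,0,0,0]])

```text
t: 4.3
ee_pos: [0.592, 0.0563, 0.0645]
eef_rot: [0.096, 3.139, 0.002]
contact_force: [-3.9, 1.9, 13.2]
width: -0.0
grip_force: 6.7
```

>>> apply_moves(rows=[[0,0,1,0,0,0],[0,0,1,0,0,0],[0,0,0,0,0,0]])

```text
t: 4.6
ee_pos: [0.592, 0.0563, 0.0643]
eef_rot: [0.096, 3.138, 0.003]
contact_force: [-7.0, 2.4, 21.6]
width: -0.0003
grip_force: 10.9
```

>>> apply_moves(rows=[[0,0,-15,0,0,0],[0,0,-35,0,0,0],[0,0,-50,0,0,0],[0,50,-30,0,0,0],[0,50,0,0,0,0],[0,50,0,0,0,0],[0,0,0,0,0,0]])

```text
t: 5.3
ee_pos: [0.5977, 0.2099, 0.1843]
eef_rot: [-0.074, -3.137, -0.011]
contact_force: [-0.6, 1.8, -0.5]
width: 0.0
grip_force: 0.0
```

```bash
cat >> h.py <<'E'
def look(k):
    t=grab_frame('top')[...,::-1];s=grab_frame('side')[...,::-1]
    a=cv2.resize(t[145:240,240:380],(770,522),interpolation=cv2.INTER_CUBIC)[:,:660]
    b=cv2.resize(s[125:235,220:350],(689,583),interpolation=cv2.INTER_CUBIC)
    a=cv2.resize(a,(400,316));b=cv2.resize(b,(400,338))
    im=np.zeros((338,800,3),np.uint8);im[:316,:400]=a;im[:,400:]=b
    cv2.imwrite(f'pics/{k}.png',im);cv2.imwrite(f'{k}_t.png',t);cv2.imwrite(f'{k}_s.png',s)
E
python3 -c "
from h import *
look('p1');print(observe()['t'])"
```

```text
5.4
```

View pics/p1.png

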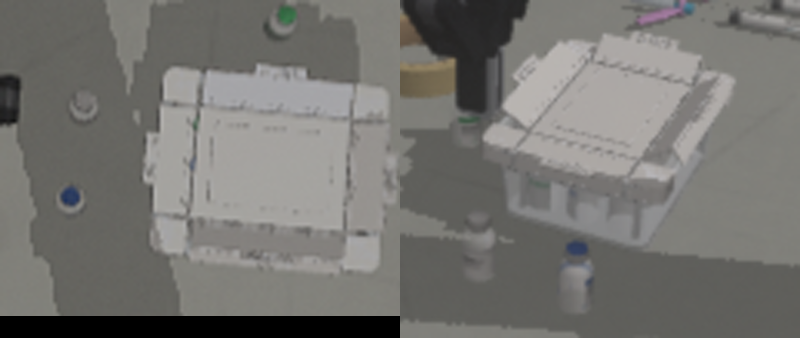

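The side view shows the left section flat, with its flap no longer raised. The tub and vials haven't moved. Next is the near section.

>>> apply_moves(rows=[[12,-45,0,0,0,0],[12,-45,0,0,0,0],[12,-45,0,0,0,0],[12,-45,0,0,0,0],[12,-44,0,0,0,0],[0,0,40,0,0,0],[0,0,45,0,0,0],[0,0,0,0,0,0],[0,0,0,0,0,0]])

```text
t: 6.3
ee_pos: [0.5255, -0.0234, 0.1008]
eef_rot: [-0.101, -3.138, 0.002]
contact_force: [0.1, 0.7, 1.2]
width: 0.0
grip_force: 0.0
```

```bash
python3 -c "
from h import *
s,R=shift([.527,-.0144,.065]);print(s,R.round(3),observe()['contact_force'])"
```

```text
[-1.   9.1 35.8] [[-0.998  0.064 -0.002]
 [ 0.064  0.998 -0.001]
 [ 0.002 -0.001 -1.   ]] [0.12282307 0.66002699 1.22056883]
```

>>> apply_moves(rows=[[0,9,4,0,0,0],[0,0,4,0,0,0],[0,0,4,0,0,0],[0,0,4,0,0,0],[0,0,4,0,0,0],[0,0,4,0,0,0],[0,0,4,0,0,0],[0,0,3,0,0,0],[0,0,2,0,0,0],[0,0,1,0,0,0],[0,0,1,0,0,0],[0,0,0,0,0,0]])

```text
t: 7.5
ee_pos: [0.5269, -0.0128, 0.0658]
eef_rot: [-0.097, -3.14, 0.0]
contact_force: [-1.5, 0.6, 0.4]
width: -0.0002
grip_force: 0.7
```

>>> apply_moves(rows=[[0,0,1,0,0,0],[0,0,1,0,0,0],[0,0,1,0,0,0],[0,0,0,0,0,0]])

```text
t: 7.9
ee_pos: [0.5272, -0.0127, 0.0646]
eef_rot: [0.097, 3.14, 0.001]
contact_force: [-6.1, -0.2, 12.5]
width: -0.0001
grip_force: 6.3
```

>>> apply_moves(rows=[[0,0,1,0,0,0],[0,0,0,0,0,0],[0,0,-10,0,0,0],[0,0,-30,0,0,0],[-40,0,-2,0,0,0],[-40,0,0,0,0,0],[-40,0,0,0,0,0],[0,0,0,0,0,0],[0,0,0,0,0,0]])

```text
t: 8.8
ee_pos: [0.6471, -0.0202, 0.1028]
eef_rot: [-0.097, -3.139, 0.001]
contact_force: [-0.7, 0.5, 0.2]
width: 0.0
grip_force: 0.0
```

```bash
python3 -c "
from h import *
s,R=shift([.647,-.0216,.065]);print(s,R.round(3),observe()['contact_force'])"
```

```text
[-0.  -1.4 37.8] [[-0.998  0.061 -0.001]
 [ 0.061  0.998 -0.001]
 [ 0.001 -0.001 -1.   ]] [-0.67821423  0.50588799  0.2159067 ]
```

>>> apply_moves(rows=[[0,-1,6,0,0,0],[0,0,4,0,0,0],[0,0,4,0,0,0],[0,0,4,0,0,0],[0,0,4,0,0,0],[0,0,4,0,0,0],[0,0,4,0,0,0],[0,0,3,0,0,0],[0,0,2,0,0,0],[0,0,1,0,0,0],[0,0,1,0,0,0],[0,0,0,0,0,0]])

```text
t: 10.0
ee_pos: [0.6479, -0.0211, 0.0677]
eef_rot: [0.097, 3.138, -0.0]
contact_force: [2.6, -0.4, 4.6]
width: 0.0001
grip_force: 2.2
```

>>> apply_moves(rows=[[0,0,1,0,0,0],[0,0,1,0,0,0],[0,0,1,0,0,0],[0,0,0,0,0,0]])

```text
t: 10.4
ee_pos: [0.647, -0.0211, 0.0647]
eef_rot: [0.097, 3.14, 0.0]
contact_force: [1.4, 0.3, 6.7]
width: 0.0001
grip_force: 3.5
```

Now press a little further, then lift and go to the right section. Relative to far that is tub (-60, -74), so tool (+60, -74).

>>> apply_moves(rows=[[0,0,1,0,0,0],[0,0,1,0,0,0],[0,0,1,0,0,0],[0,0,0,0,0,0]])

```text
t: 10.8
ee_pos: [0.6471, -0.0212, 0.0644]
eef_rot: [0.097, 3.139, 0.001]
contact_force: [-2.7, 0.3, 17.6]
width: -0.0001
grip_force: 8.8
```

>>> apply_moves(rows=[[0,0,-10,0,0,0],[0,0,-31,0,0,0],[30,-37,0,0,0,0],[30,-37,0,0,0,0],[0,0,0,0,0,0],[0,0,0,0,0,0]])

```text
t: 11.4
ee_pos: [0.5792, -0.0925, 0.1005]
eef_rot: [-0.103, -3.134, -0.001]
contact_force: [0.1, 0.2, -1.0]
width: -0.0002
grip_force: 0.0
```

```bash
python3 -c "
from h import *
s,R=shift([.5826,-.092,.065]);print(s,R.round(3),observe()['contact_force'])"
```

```text
[-3.6  0.7 35.5] [[-0.998  0.066 -0.005]
 [ 0.066  0.998  0.001]
 [ 0.006  0.001 -1.   ]] [ 0.07395446  0.23884359 -1.03928603]
```

>>> apply_moves(rows=[[0,0,4,0,0,0],[0,0,4,0,0,0],[0,0,4,0,0,0],[0,0,4,0,0,0],[0,0,4,0,0,0],[0,0,4,0,0,0],[0,0,4,0,0,0],[0,0,3,0,0,0],[0,0,2,0,0,0],[0,0,1,0,0,0],[0,0,1,0,0,0],[0,0,0,0,0,0]])

```text
t: 12.6
ee_pos: [0.5829, -0.0928, 0.0679]
eef_rot: [0.098, 3.138, -0.003]
contact_force: [-0.2, -1.2, 4.9]
width: -0.0
grip_force: 2.2
```

>>> apply_moves(rows=[[0,0,1,0,0,0],[0,0,1,0,0,0],[0,0,1,0,0,0],[0,0,0,0,0,0]])

```text
t: 13.0
ee_pos: [0.583, -0.0926, 0.0647]
eef_rot: [0.098, 3.138, -0.003]
contact_force: [-0.5, -3.2, 5.5]
width: 0.0
grip_force: 2.7
```

>>> apply_moves(rows=[[0,0,1,0,0,0],[0,0,1,0,0,0],[0,0,1,0,0,0],[0,0,0,0,0,0]])

```text
t: 13.4
ee_pos: [0.5831, -0.0926, 0.0643]
eef_rot: [0.098, 3.138, -0.001]
contact_force: [-5.7, -2.4, 17.3]
width: 0.0001
grip_force: 9.2
```

>>> apply_moves(rows=[[0,0,-10,0,0,0],[0,0,-40,0,0,0],[0,0,-50,0,0,0],[0,-45,-20,0,0,0],[0,-48,0,0,0,0],[0,-48,0,0,0,0],[0,-48,0,0,0,0],[0,0,0,0,0,0],[0,0,0,0,0,0]])

```text
t: 14.3
ee_pos: [0.5697, -0.2807, 0.1797]
eef_rot: [-0.102, -3.138, -0.003]
contact_force: [0.6, 0.8, -0.3]
width: 0.0001
grip_force: 0.0
```

```bash
python3 -c "
from h import *
look('p2');print(observe()['t'])
a=cv2.imread('p2_t.png');b=cv2.imread('p2_s.png')
cv2.imwrite('pics/p2s.png',cv2.resize(b[125:235,220:350],None,fx=5.3,fy=5.3,interpolation=2))
cv2.imwrite('pics/p2t.png',cv2.resize(a[145:240,240:380],None,fx=5.5,fy=5.5,interpolation=2))"
```

```text
14.4
```

View pics/p2s.png

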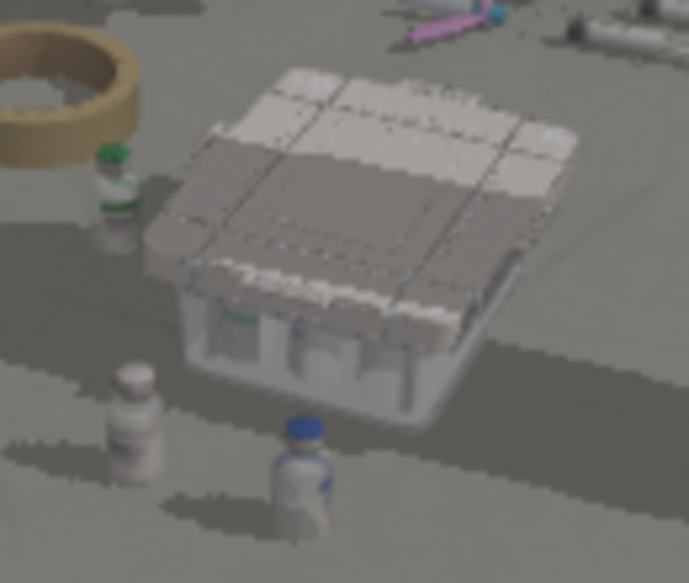

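View pics/p2t.png

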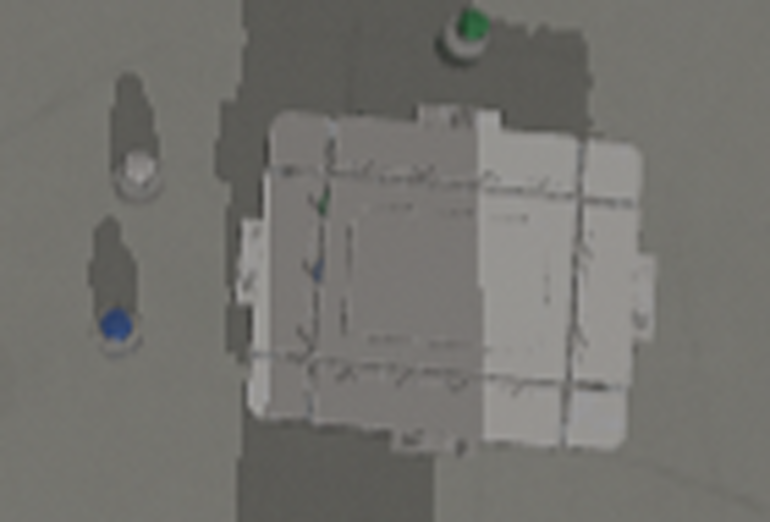

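Both views show all four sections level with the lid. The tub corners are still at (271,112), (642,146), (625,450) and (248,415) in the crop, and the vials stand where they were. I'm handing the job in.

```bash
python3 -c "
from cell import *
print(job_done())"
```

```text
the job is handed in; nothing more can be done
None
```

All four rim sections were pressed level and stayed down in the final pictures, the tub and vials had not moved, and the job was handed in at about 14 s; it returned no verdict.

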